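# Tap the cork plugs of the left insole home

## Robot

A 6-joint arm with a two-finger parallel gripper is mounted at the origin on the work surface. World frame = base frame: x ahead of the robot, y to its left, z up, the work surface at z = 0. Lengths are in m, angles in rad, forces in N, time in s.
With the tool pointing down it reaches from about 0.4 to 0.925 m from the base axis. Payload 12.5 kg.
Tool frame: the origin (TCP) lies at the very end of the fingers, on their centre line; the grasp point (between the pads) lies 19 mm behind it; z points along the fingers, y is the line along which they close (so a half turn about z gives the same grasp; the last joint's range is limited). The gripper opens to 95 mm and grips with 3 to 60 N. Pads are 20 mm wide; open, the fingers measure 119 mm over their backs; the gripper's body (75 mm by 180 mm) begins 59 mm behind the grasp point.
Start: joints at [-1.244, 0.491, 1.559, -0, 1.092, -0.106], TCP at [0.262, -0.567, 0.215] pointing down, gripper open.
Joint ranges: [-3.1, 3.1], [-0.84, 2.19], [0.05, 2.79], [-1.13, 4.28], [0.06, 2.93], [-2.69, 2.69]. Speed limits (rad/s): [2.22, 2.22, 2.79, 3.14, 3.14, 3.14].

## Interface

Orientations are given as a rotation vector (axis times angle).
In Python, from bench import readout, read_camera, camera_info, order, spot_in, masks_of gives the robot as it stands.
- The arm moves only by the shell command python3 -m inch 'ROWS' [FORCE]. ROWS is JSON, a list of rows, each an object with "slide": the shift along the tool's x, y, z each as a share of 0.75 m, from -1 to 1, a list of three; "roll": the turn about the tool's z as a share of pi rad, from -1 to 1; "grip": the opening, from 0 (shut) to 1 (fully open). A call has 1 to 20 rows; each row is the pose to reach, as a shift and turn from the pose commanded when the call began, along the tool's axes at that moment, turning the shorter way round; what a row does not reach only later rows make up. A row lasts 1/12 s, in which the tool goes at most 41.7 mm and 7.16 degrees, less where a joint would pass 70% of its speed; a pose out of reach is approached as far as the arm can. A call with a number of a shift or a turn outside -1 to 1 is refused whole. A call with a gripper value outside its range is refused whole. The fingers move at their own pace and stop on an object; FORCE is the grip in N (left out, the last holds). Time passes only in rows, so rows that repeat a pose let the fingers close. It gives the time, the measured TCP pose, the force, the opening and the grip force at its end, in the units of the state.
- readout.state(): the state, without advancing time (a new reading comes with each control period).
- read_camera(name): name is "side" or "top"; returns (picture, depth): 400x640x3 uint8, red, green, blue; 400x640 float32, m along the optical axis (not along the pixel's ray), 0 where there is no reading.
- camera_info(name): a dict with "fx", "fy", "cx", "cy" (pixels), "R" (3x3) and "t" (3): a world point X has camera coordinates R X + t. Camera axes: x right, y down, z forward; pixel columns grow to the right and rows downward; lengths in m; the calibration is good to about 2 mm. A picture is of the moment at which its call begins. camera_info takes no time and is no camera call.
- order.hand_in(): hands the job in; it is judged then, once.
Trained networks look in the newest picture that a camera, given by its name, has taken for a name from the list of things; names that differ only in an ending like _2 or _b are one class to them, and where a whole thing is asked for, a point or a joint stands for the part that bears it (a point fixed in the world has none). Each returns a list of dicts, best first, with "confidence" (0 to 1); they miss things now and then, are a little off and sometimes report something else, mostly with a low value. They report only what shows in the picture. A call takes as long as a camera call.
- spot_in(camera, query): "rect" ([left, top, right, bottom] as shares, 0 to 1, of the picture: columns of its width, rows of its height, round what is visible of it).
- masks_of(camera, query): "region" (400x640 bool, what is visible of it) and "rect" ([left, top, right, bottom] as shares, 0 to 1, of the picture: columns of its width, rows of its height, round what is visible of it).
The state is a dict: "t": time; "q": joint angles; "joint_vel": joint speeds; "effort": joint torques, N m; "eef_pos": TCP position; "orientation": TCP orientation; "contact_force": force on the tool from outside, world axes, zero at the start; "moment": the same for the moment, N m; "gripper_width": finger opening in m; "grip_force": force on a finger pad.
Only numpy, scipy, OpenCV 4.12 (cv2) and the standard library are available. Lean on these libraries where they do the work, as an engineer would, in place of code of your own. Each camera call takes 0.05 s, during which the arm holds its last target. There are 200 camera calls.

## Task

On the stack of left-foot insoles, tap the three raised cork plugs of the top insole down until they are flush, working from heel to toe: first the heel plug, then the one in the narrow waist, then the one in the forepart. Use only light taps of the fingertips, without shoving, gripping or lifting the stack, and leave the right-foot stack and everything else on the table as it is.

Things in the scene. Friction and masses are not known exactly. Their poses are not given: they have to be found in the camera images.
- left_stack: loose tied stack of left-foot insoles, 260 long x 89 wide x 42 mm high, about 0.75 kg, standing on the table. Origin on the table under its middle; x to the toe, z up; inner side of the foot (hollow arch, big toe) at its -y. The top face, 42 mm above the origin, has three cut holes, each with a cork plug standing 3.3 to 4.3 mm proud; it gives like cushion, 1 mm per 4 N.
- right_stack: loose tied stack of right-foot insoles, 260 long x 89 wide x 42 mm high, about 0.75 kg, standing on the table. Origin on the table under its middle; x to the toe, z up; inner side of the foot (hollow arch, big toe) at its +y. The top face, 42 mm above the origin, has three cut holes, each with a cork plug standing 3.3 to 4.3 mm proud; it gives like cushion, 1 mm per 4 N.
- left_heel_top (a point): centre of the flat top of the round plug, 40 mm across, in the middle of the heel of the top left insole, at x -84, y 0 mm in left_stack's frame; it sinks with the plug; axes as the stack's
- left_heel (a joint): how far the heel plug of the top left insole has been pressed in, m: starts at 0 to 0.001, 0.004 is the bottom, where its top is level with the insole (0.3 mm above). It slides straight down with a steady drag of 4 N and stays where it is left.
- left_waist_top (a point): centre of the flat top of the plug with straight sides and round ends, 44 mm long (along the foot) by 22 mm wide, in the narrow waist of the top left insole, at x -12, y 6 mm in left_stack's frame; it sinks with the plug; axes as the stack's
- left_waist (a joint): how far the waist plug of the top left insole has been pressed in, m: starts at 0 to 0.001, 0.004 is the bottom, where its top is level with the insole (0.3 mm above). It slides straight down with a steady drag of 4 N and stays where it is left.
- left_forepart_top (a point): centre of the flat top of the drop-shaped plug, 39 mm long (point towards the heel) by 36 mm wide, in the middle of the broad forepart of the top left insole, at x 60, y 1 mm in left_stack's frame; it sinks with the plug; axes as the stack's
- left_forepart (a joint): how far the forepart plug of the top left insole has been pressed in, m: starts at 0 to 0.001, 0.004 is the bottom, where its top is level with the insole (0.3 mm above). It slides straight down with a steady drag of 4 N and stays where it is left.
- right_heel_top (a point): centre of the flat top of the round plug, 40 mm across, in the middle of the heel of the top right insole, at x -84, y 0 mm in right_stack's frame; it sinks with the plug; axes as the stack's
- right_heel (a joint): how far the heel plug of the top right insole has been pressed in, m: starts at 0 to 0.001, 0.004 is the bottom, where its top is level with the insole (0.3 mm above). It slides straight down with a steady drag of 4 N and stays where it is left.
- right_waist_top (a point): centre of the flat top of the plug with straight sides and round ends, 44 mm long (along the foot) by 22 mm wide, in the narrow waist of the top right insole, at x -12, y -6 mm in right_stack's frame; it sinks with the plug; axes as the stack's
- right_waist (a joint): how far the waist plug of the top right insole has been pressed in, m: starts at 0 to 0.001, 0.004 is the bottom, where its top is level with the insole (0.3 mm above). It slides straight down with a steady drag of 4 N and stays where it is left.
- right_forepart_top (a point): centre of the flat top of the drop-shaped plug, 39 mm long (point towards the heel) by 36 mm wide, in the middle of the broad forepart of the top right insole, at x 60, y -1 mm in right_stack's frame; it sinks with the plug; axes as the stack's
- right_forepart (a joint): how far the forepart plug of the top right insole has been pressed in, m: starts at 0 to 0.001, 0.004 is the bottom, where its top is level with the insole (0.3 mm above). It slides straight down with a steady drag of 4 N and stays where it is left.
- brush: flat glue brush lying down, 190 x 42 x 20 mm, black handle; origin under its middle
- cement_tin: closed round tin, 76 mm across, 85 mm tall, standing; origin under its centre
- loose_insole: single insole lying flat on the table, 260 x 89 x 5 mm; origin under its middle
- hammer: shoemaker's hammer lying down, 260 mm long, at most 26 mm high; origin under its middle
- twine: spool of paper twine standing up, 44 mm across, 66 mm tall; origin under its centre
- ruler: flat steel ruler, 300 x 30 x 4.5 mm; origin under its middle
- plug_tray: small open grey tray of spare plugs, 140 x 100 x 35 mm; origin under its centre

How it is judged:
By the outcome, as a careful person would: the job done as asked, in the order asked, and still so for the second after the job is handed in, with the robot touching nothing.
It also fails if it takes over 48 s, if anything falls off the work surface, if the arm or the gripper's body presses on something with over 40 N, if the wrist force passes 120 N, or if a joint passes its speed limit or range.

## Working session

There is one attempt and no reset: what is moved stays moved. The work goes in short steps, Python scripts to look and compute and a shell command to move; the robot and the scene stay as the last step left them, time stands still between calls to the robot, and variables do not carry over. Pictures are saved under pics/ and viewed, at most 10 in all, crops included, and the job is handed in when it is done.

```bash
mkdir -p pics; ls; python3 - <<'E'
from bench import readout, read_camera, camera_info, masks_of
import cv2,numpy as np
for n in("top","side"):
    p,d=read_camera(n); cv2.imwrite(f"pics/{n}0.png",p[:,:,::-1]); np.savez(f"{n}0.npz",p=p,d=d)
    c=camera_info(n); print(n,c)
    for q in("left_stack","right_stack","left_heel_top","left_waist_top","left_forepart_top"):
        print(q,[(round(m["confidence"],2),(np.array(m["rect"])*[640,400,640,400]).round().tolist(),int(m["region"].sum())) for m in masks_of(n,q)])
print(readout.state())
E
```

```text
pics
top {'fx': 415.4808057031319, 'fy': 415.4808057031319, 'cx': 325.55527806556535, 'cy': 192.8628722248775, 'R': array([[-1.51699879e-02, -9.99884840e-01, -4.23134114e-04],
       [-9.85999805e-01,  1.50296049e-02, -1.66067742e-01],
       [ 1.66054977e-01, -2.10203549e-03, -9.86114256e-01]]), 't': array([0.02411011, 0.50283432, 1.25397608])}
left_stack [(0.7, [266.0, 138.0, 310.0, 218.0], 1772)]
right_stack [(0.71, [362.0, 133.0, 391.0, 213.0], 1805)]
left_heel_top [(0.54, [292.0, 194.0, 305.0, 205.0], 148)]
left_waist_top []
left_forepart_top []
side {'fx': 422.7864533905511, 'fy': 422.7864533905511, 'cx': 318.3658278746448, 'cy': 205.56705163526175, 'R': array([[-0.89918868, -0.43734241, -0.013832  ],
       [-0.22617444,  0.49161753, -0.84092647],
       [ 0.37457287, -0.75302312, -0.54097259]]), 't': array([0.48614842, 0.16824325, 1.08785069])}
left_stack [(0.71, [250.0, 225.0, 345.0, 258.0], 2458), (0.25, [406.0, 173.0, 416.0, 200.0], 269)]
right_stack [(0.94, [293.0, 177.0, 369.0, 211.0], 1526), (0.37, [403.0, 175.0, 414.0, 201.0], 242)]
left_heel_top [(0.59, [315.0, 229.0,
[... 276 characters left out ...]
 0.6, 'q': array([-1.24362382e+00,  4.90900701e-01,  1.55892564e+00, -1.81246047e-05,
        1.09168798e+00, -1.05595014e-01]), 'joint_vel': array([-6.70043774e-04,  1.59385161e-03,  2.03546690e-04,  1.26553311e-03,
       -1.31495731e-05, -1.79595552e-03]), 'effort': array([ 3.39921132e-05, -6.12210631e+01, -2.58364016e+01,  6.92925300e-02,
        4.45440493e-02,  3.79233234e-05]), 'eef_pos': array([ 0.26213738, -0.5673785 ,  0.21465166]), 'orientation': array([ 3.06825086e+00,  6.74492916e-01, -1.15050748e-05]), 'contact_force': array([ 0.71953726,  0.61994877, -0.75110721]), 'moment': array([-0.00868679, -0.0305123 ,  0.00688226]), 'grip_force': 0.0, 'gripper_width': 0.0950753234906565}
```

```bash
python3 - <<'E'
import cv2,numpy as np
t=np.load("top0.npz")["p"][:,:,::-1];s=np.load("side0.npz")["p"][:,:,::-1]
cv2.imwrite("pics/v1.png",cv2.resize(t[110:240,220:420],None,fx=4,fy=4,interpolation=2))
cv2.imwrite("pics/v2.png",cv2.resize(s[150:280,230:430],None,fx=4,fy=4,interpolation=2))
E
```

```text
(no output)
```

View pics/top0.png

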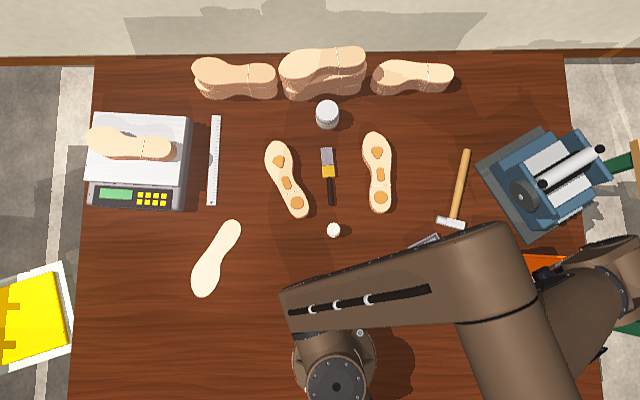

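View pics/v1.png

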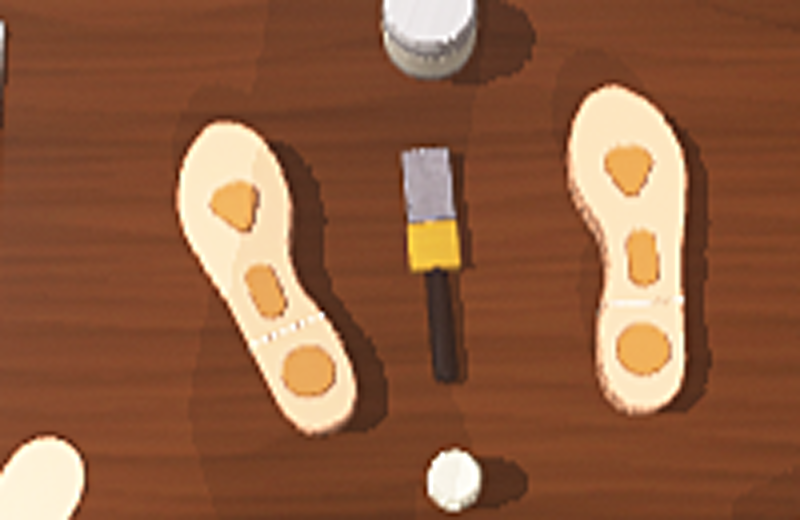

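View pics/v2.png

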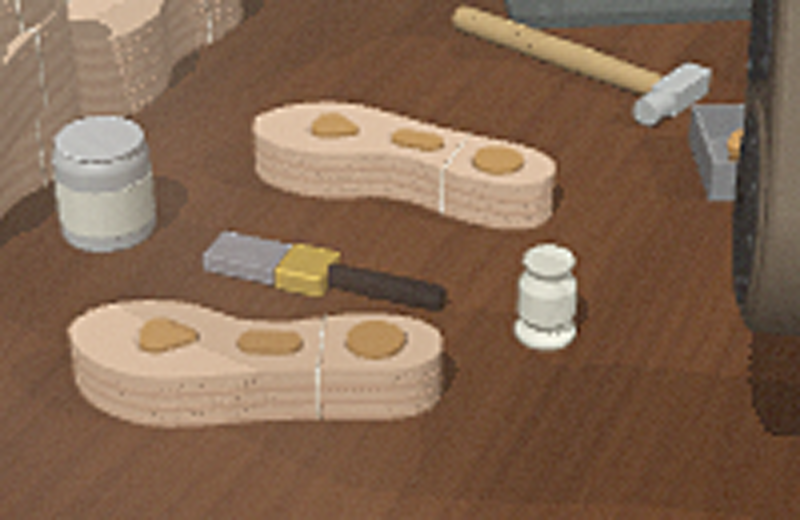

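The top view shows the left-foot stack at about (287,180), with its hollow arch on the right and its toe up. The right-foot stack is at (377,172), the brush lies between them, and the twine at (333,229) is near the left heel. All three plugs on the left stack stand clear in both views. Next I segment the orange plugs and triangulate them.

```bash
cat > h.py <<'E'
import cv2,numpy as np
from bench import read_camera,camera_info
from scipy.optimize import least_squares
M=np.array([[-.084,0],[-.012,.006],[.060,.001]])
BOX={"top":(260,130,315,222),"side":(245,220,348,262)}
def plugs(n,p):
    x0,y0,x1,y1=BOX[n]; h=cv2.cvtColor(p,cv2.COLOR_RGB2HSV)
    m=((h[:,:,1]>(115))&(h[:,:,0]>10)&(h[:,:,0]<25)&(h[:,:,2]>120)).astype(np.uint8)
    k=np.zeros_like(m);k[y0:y1,x0:x1]=m[y0:y1,x0:x1]
    N,l,st,c=cv2.connectedComponentsWithStats(k)
    o=sorted([i for i in range(1,N) if st[i,4]>25],key=lambda i:-st[i,4])
    return [(c[i],st[i,4],l==i) for i in o]
def ray(n,uv):
    c=camera_info(n);R=c["R"];d=R.T@np.array([(uv[0]-c["cx"])/c["fx"],(uv[1]-c["cy"])/c["fy"],1]);return -R.T@c["t"],d
def atz(n,uv,z):
    o,d=ray(n,uv);return o+d*(z-o[2])/d[2]
def tri(a,b):
    (o1,d1),(o2,d2)=ray("top",a),ray("side",b)
    s=np.linalg.lstsq(np.c_[d1,-d2],o2-o1,rcond=None)[0];A,B=o1+d1*s[0],o2+d2*s[1];return (A+B)/2,np.linalg.norm(A-B)
def topts(n,uvd):
    c=camera_info(n);u,v,d=uvd;return c["R"].T@(np.stack([(u-c["cx"])/c["fx"]*d,(v-c["cy"])/c["fy"]*d,d])-np.array(c["t"])[:,None])
def fit(P):
    f=lambda q:((M@np.array([[np.cos(q[2]),np.sin(q[2])],[-np.sin(q[2]),np.cos(q[2])]])+q[:2])-P).ravel()
    r=least_squares(f,[*P.mean(0),0.3]);return r.x,r.fun.reshape(-1,2)
E
python3 - <<'E'
from h import *
C={}
for n in("top","side"):
    z=np.load(n+"0.npz");L=plugs(n,z["p"]);print(n,[(c.round(1).tolist(),int(a)) for c,a,_ in L])
    L=L[:3];L.sort(key=lambda t:-t[0][1] if n=="top" else -t[0][0]);C[n]=[t[0] for t in L]
    P=np.array([atz(n,c,.0455) for c in C[n]])
    print("plane",P.round(4).tolist());q,r=fit(P[:,:2]);print("fit",q.round(4),(r*1e3).round(1).tolist())
    for c,a,m in L:
        v,u=np.where(m&(z["d"]>0));X=topts(n,(u,v,z["d"][v,u]));print("depth",np.median(X,1).round(4))
    # insole top by depth near the plugs & table
for a,b in zip(C["top"],C["side"]):print("tri",[x.round(4) for x in tri(a,b)])
E
```

```text
top [([296.8, 202.4], 134), ([278.5, 160.7], 105), ([286.0, 182.3], 98)]
plane [[0.4739, 0.1059, 0.0455], [0.5378, 0.1397, 0.0455], [0.6075, 0.1632, 0.0455]]
fit [0.5517 0.1388 0.3981] [[0.4, 0.3], [0.5, -0.0], [-0.9, -0.2]]
depth [0.4748 0.1056 0.0452]
depth [0.5386 0.1393 0.0458]
depth [0.6068 0.1617 0.0458]
side [([323.4, 234.5], 108), ([282.5, 258.9], 95), ([270.7, 233.5], 85), ([297.0, 235.1], 72), ([260.9, 258.3], 47), ([305.3, 221.2], 43), ([249.1, 256.9], 28), ([305.9, 259.1], 26)]
plane [[0.4699, 0.1124, 0.0455], [0.5197, 0.2492, 0.0455], [0.6032, 0.1693, 0.0455]]
fit [0.5429 0.1793 0.3877] [[-4.8, 35.2], [9.9, -68.8], [-5.1, 33.6]]
depth [0.4707 0.1111 0.0442]
depth [ 0.5506  0.2029 -0.0015]
depth [0.6042 0.1668 0.0443]
tri [array([0.4739, 0.106 , 0.0401]), np.float64(0.0017)]
tri [array([ 0.5676,  0.1533, -0.0473]), np.float64(0.0245)]
tri [array([0.6081, 0.1635, 0.0402]), np.float64(0.0015)]
```

```bash
python3 -m inch '[{"slide":[0.368,-0.295,0],"roll":-0.489,"grip":0},{"slide":[0.368,-0.295,0],"roll":-0.489,"grip":0},{"slide":[0.368,-0.295,0],"roll":-0.489,"grip":0},{"slide":[0.368,-0.295,0],"roll":-0.489,"grip":0},{"slide":[0.368,-0.295,0],"roll":-0.489,"grip":0},{"slide":[0.368,-0.295,0],"roll":-0.489,"grip":0},{"slide":[0.368,-0.295,0],"roll":-0.489,"grip":0},{"slide":[0.368,-0.295,0],"roll":-0.489,"grip":0},{"slide":[0.633,-0.696,0.15],"roll":-0.489,"grip":0},{"slide":[0.633,-0.696,0.15],"roll":-0.489,"grip":0},{"slide":[0.633,-0.696,0.15],"roll":-0.489,"grip":0},{"slide":[0.633,-0.696,0.15],"roll":-0.489,"grip":0},{"slide":[0.633,-0.696,0.15],"roll":-0.489,"grip":0},{"slide":[0.633,-0.696,0.15],"roll":-0.489,"grip":0},{"slide":[0.633,-0.696,0.15],"roll":-0.489,"grip":0},{"slide":[0.633,-0.696,0.15],"roll":-0.489,"grip":0},{"slide":[0.633,-0.696,0.15],"roll":-0.489,"grip":0},{"slide":[0.633,-0.696,0.15],"roll":-0.489,"grip":0},{"slide":[0.633,-0.696,0.15],"roll":-0.489,"grip":0},{"slide":[0.633,-0.696,0.15],"roll":-0.489,"grip":0}]' 5
python3 - <<'E'
from h import *
import glob
from bench import readout
p,d=read_camera("side");s=readout.state();print(s["eef_pos"],s["contact_force"])
c=camera_info("side");x=c["R"]@s["eef_pos"]+c["t"];print("tcp px",x[0]/x[2]*c["fx"]+c["cx"],x[1]/x[2]*c["fy"]+c["cy"])
cv2.imwrite("pics/v3.png",cv2.resize(p[130:270,230:430,::-1],None,fx=4,fy=4,interpolation=2))
p=np.load("side0.npz")["p"]
C=sorted([c for c,a,_ in plugs("side",p) if 230<c[1]<245],key=lambda c:-c[0]);print(C)
P=np.array([atz("side",c,.0455) for c in C]);print(P.round(4).tolist(),fit(P[:,:2]))
E
```

```text
t: 2.27
eef_pos: [0.474, 0.1065, 0.1018]
orientation: [-1.735, -2.619, 0.001]
contact_force: [-0.1, 1.3, -0.6]
gripper_width: 0.0002
grip_force: 0.0
[0.47409926 0.10558816 0.10212117] [-0.31213263 -0.47272481  0.31787992]
tcp px 322.94749886025085 215.68041592552007
[array([323.42592593, 234.48148148]), array([296.95833333, 235.06944444]), array([270.71764706, 233.51764706])]
[[0.4699, 0.1124, 0.0455], [0.5343, 0.1452, 0.0455], [0.6032, 0.1693, 0.0455]] (array([0.54777227, 0.1448057 , 0.39677418]), array([[ 3.88285194e-04, -6.81550354e-05],
       [ 8.13313788e-05,  4.81113982e-04],
       [-4.69616572e-04, -4.12958946e-04]]))
```

View pics/v3.png

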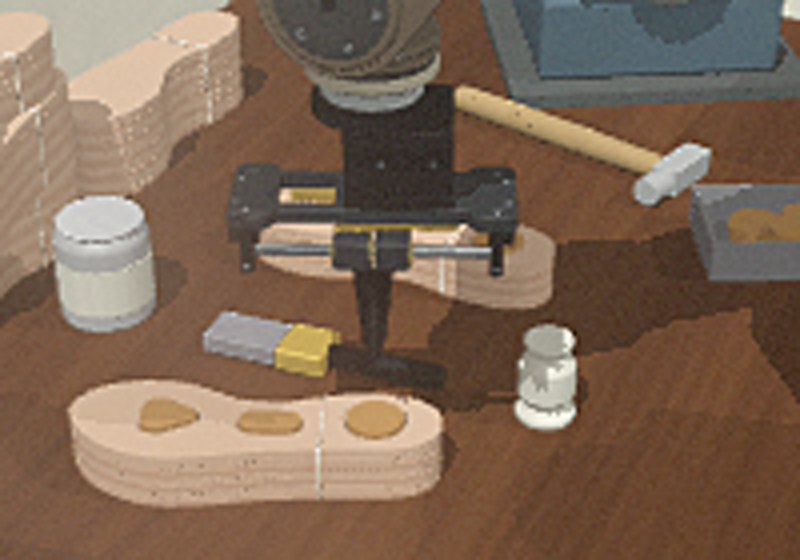

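```bash
python3 -m inch '[{"slide":[0,0,0.04],"roll":0,"grip":0},{"slide":[0,0,0.056],"roll":0,"grip":0},{"slide":[0,0,0.056],"roll":0,"grip":0},{"slide":[0,0,0.056],"roll":0,"grip":0}]'
python3 - <<'E'
from h import *
from bench import readout
p,d=read_camera("side");s=readout.state();print(s["eef_pos"],s["orientation"],s["contact_force"])
c=camera_info("side")
for z in(0,-s["eef_pos"][2]+.0455):
    x=c["R"]@(s["eef_pos"]+[0,0,z])+c["t"];print("tcp px",x[0]/x[2]*c["fx"]+c["cx"],x[1]/x[2]*c["fy"]+c["cy"])
cv2.imwrite("pics/v4.png",cv2.resize(p[190:265,260:360,::-1],None,fx=8,fy=8,interpolation=2))
E
```

```text
t: 2.65
eef_pos: [0.4742, 0.1045, 0.0604]
orientation: [-1.74, -2.615, 0.001]
contact_force: [-1.1, -0.8, 0.3]
gripper_width: 0.0007
grip_force: 0.0
[0.47457831 0.10475332 0.06089289] [1.73961454e+00 2.61532953e+00 4.48524000e-04] [ 0.04155891 -0.67962467  0.8639606 ]
tcp px 323.04063550649755 227.9919267975075
tcp px 323.0845979697933 232.5404585417686
```

View pics/v4.png

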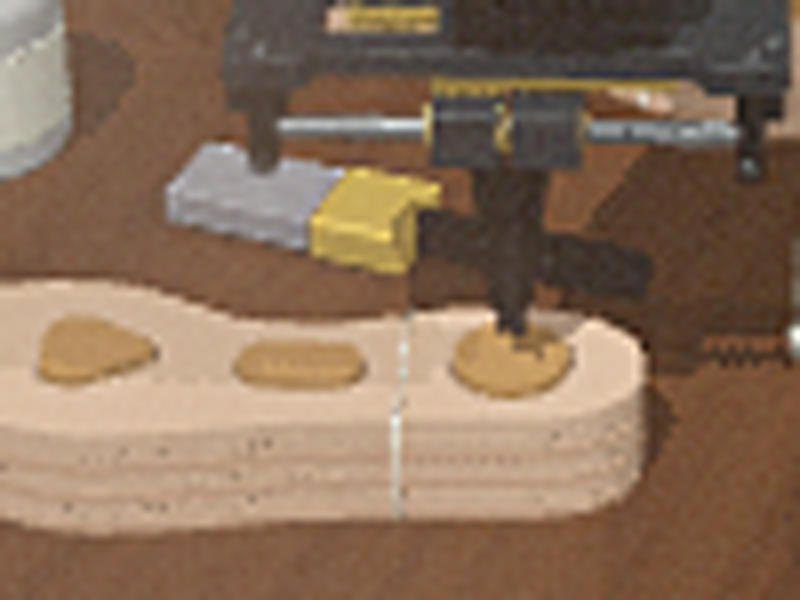

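The fingertip at (324,231.6) lines up with the heel plug at (323,234.5). That agrees with the top-view fit, so I press gently.

```bash
python3 -m inch '[{"slide":[0,0,0.012],"roll":0,"grip":0},{"slide":[0,0,0.017],"roll":0,"grip":0},{"slide":[0,0,0.0185],"roll":0,"grip":0},{"slide":[0,0,0.02],"roll":0,"grip":0},{"slide":[0,0,0.0215],"roll":0,"grip":0},{"slide":[0,0,0.0215],"roll":0,"grip":0}]'
python3 -m inch '[{"slide":[0,0,0.001],"roll":0,"grip":0},{"slide":[0,0,0.002],"roll":0,"grip":0},{"slide":[0,0,0.002],"roll":0,"grip":0}]'
python3 -m inch '[{"slide":[0,0,0.001],"roll":0,"grip":0},{"slide":[0,0,0.001],"roll":0,"grip":0}]'
```

```text
t: 3.2
eef_pos: [0.4742, 0.1055, 0.0441]
orientation: [1.738, 2.617, -0.0]
contact_force: [-1.6, -3.1, 4.0]
gripper_width: 0.0004
grip_force: 1.9
t: 3.45
eef_pos: [0.4741, 0.1055, 0.0425]
orientation: [1.738, 2.617, -0.0]
contact_force: [-1.1, -2.9, 3.4]
gripper_width: 0.0007
grip_force: 1.9
t: 3.62
eef_pos: [0.4742, 0.1056, 0.0417]
orientation: [1.738, 2.617, -0.0]
contact_force: [-2.0, -3.3, 4.7]
gripper_width: 0.0007
grip_force: 2.6
```

```bash
python3 -m inch '[{"slide":[0,0,0.001],"roll":0,"grip":0},{"slide":[0,0,0.0015],"roll":0,"grip":0},{"slide":[0,0,0.0015],"roll":0,"grip":0}]'
python3 -m inch '[{"slide":[0,0,0.001],"roll":0,"grip":0},{"slide":[0,0,0.001],"roll":0,"grip":0}]'
```

```text
t: 3.87
eef_pos: [0.4742, 0.1056, 0.0408]
orientation: [1.738, 2.617, -0.0]
contact_force: [-2.0, -3.3, 8.7]
gripper_width: 0.0007
grip_force: 4.3
t: 4.03
eef_pos: [0.4742, 0.1056, 0.0401]
orientation: [1.738, 2.617, -0.0]
contact_force: [-2.0, -3.8, 11.1]
gripper_width: 0.0003
grip_force: 5.5
```

```bash
python3 -m inch '[{"slide":[0,0,-0.01],"roll":0,"grip":0},{"slide":[0,0,-0.0267],"roll":0,"grip":0},{"slide":[0,0,-0.0267],"roll":0,"grip":0},{"slide":[0.0087,0.096,-0.0267],"roll":0,"grip":0},{"slide":[0.0087,0.096,-0.0267],"roll":0,"grip":0},{"slide":[0.0087,0.096,-0.0267],"roll":0,"grip":0},{"slide":[0.0087,0.096,-0.0267],"roll":0,"grip":0},{"slide":[0.0087,0.096,-0.0267],"roll":0,"grip":0}]'
python3 - <<'E'
from h import *
from bench import readout
p,d=read_camera("side");s=readout.state();print(s["eef_pos"],s["contact_force"])
C=sorted([(c.round(1).tolist(),int(a)) for c,a,_ in plugs("side",p) if 228<c[1]<245]);print(C)
c=camera_info("side");x=c["R"]@s["eef_pos"]+c["t"];print("tcp px",x[0]/x[2]*c["fx"]+c["cx"],x[1]/x[2]*c["fy"]+c["cy"])
cv2.imwrite("pics/v5.png",cv2.resize(p[190:265,250:350,::-1],None,fx=8,fy=8,interpolation=2))
E
```

```text
t: 4.7
eef_pos: [0.5372, 0.1395, 0.0592]
orientation: [-1.737, -2.616, 0.001]
contact_force: [-0.5, 0.5, 0.2]
gripper_width: 0.0005
grip_force: 0.0
[0.53704982 0.1393137  0.05939079] [-0.0204422   0.00392009 -0.77732102]
[([270.8, 233.5], 82), ([296.9, 235.1], 72), ([323.4, 235.0], 94)]
tcp px 296.8921606815836 229.54081401529575
```

View pics/v5.png

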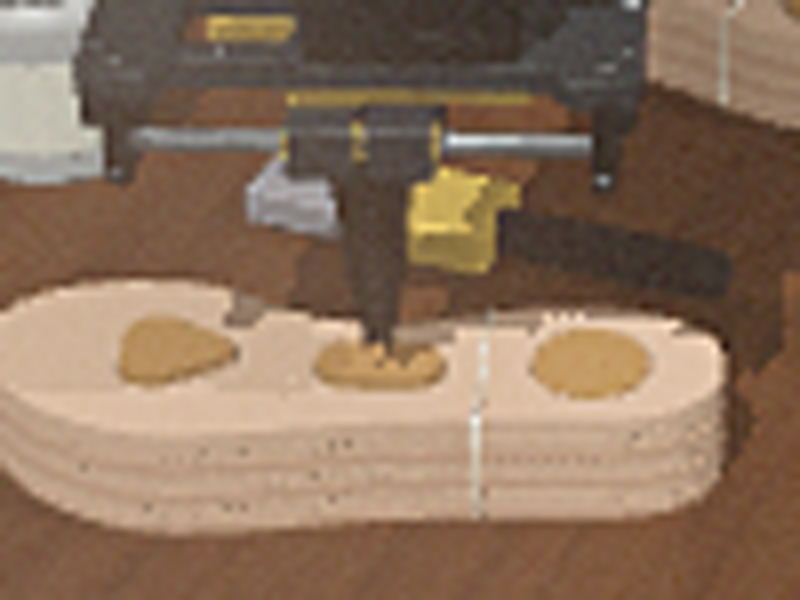

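The heel plug at (323,235) now shows no rim, and the other plugs are at the same pixels, so the stack has not moved. The tip is over the waist plug at (297,235), so I tap there.

```bash
python3 -m inch '[{"slide":[0,0,0.012],"roll":0,"grip":0},{"slide":[0,0,0.017],"roll":0,"grip":0},{"slide":[0,0,0.0185],"roll":0,"grip":0},{"slide":[0,0,0.02],"roll":0,"grip":0},{"slide":[0,0,0.0215],"roll":0,"grip":0},{"slide":[0,0,0.023],"roll":0,"grip":0},{"slide":[0,0,0.0245],"roll":0,"grip":0},{"slide":[0,0,0.0245],"roll":0,"grip":0}]'
python3 -m inch '[{"slide":[0,0,0.001],"roll":0,"grip":0},{"slide":[0,0,0.001],"roll":0,"grip":0}]'
python3 -m inch '[{"slide":[0,0,0.001],"roll":0,"grip":0},{"slide":[0,0,0.001],"roll":0,"grip":0}]'
```

```text
t: 5.42
eef_pos: [0.5377, 0.1394, 0.0414]
orientation: [-1.738, -2.617, 0.001]
contact_force: [-4.6, -1.5, 6.8]
gripper_width: 0.0006
grip_force: 3.1
t: 5.58
eef_pos: [0.5377, 0.1394, 0.0409]
orientation: [-1.738, -2.617, 0.001]
contact_force: [-4.3, -2.4, 8.5]
gripper_width: 0.0003
grip_force: 4.2
t: 5.75
eef_pos: [0.5377, 0.1394, 0.0403]
orientation: [-1.738, -2.617, 0.001]
contact_force: [-6.0, -2.3, 10.8]
gripper_width: 0.0006
grip_force: 5.3
```

```bash
python3 -m inch '[{"slide":[0,0,-0.01],"roll":0,"grip":0},{"slide":[0,0,-0.0267],"roll":0,"grip":0},{"slide":[0,0,-0.0267],"roll":0,"grip":0},{"slide":[-0.0067,0.0967,-0.0267],"roll":0,"grip":0},{"slide":[-0.0067,0.0967,-0.0267],"roll":0,"grip":0},{"slide":[-0.0067,0.0967,-0.0267],"roll":0,"grip":0},{"slide":[-0.0067,0.0967,-0.0267],"roll":0,"grip":0},{"slide":[-0.0067,0.0967,-0.0267],"roll":0,"grip":0}]'
python3 - <<'E'
from h import *
from bench import readout
p,d=read_camera("side");s=readout.state();print(s["eef_pos"],s["contact_force"])
C=sorted([(c.round(1).tolist(),int(a)) for c,a,_ in plugs("side",p) if 228<c[1]<245]);print(C)
cv2.imwrite("pics/v6.png",cv2.resize(p[190:265,240:340,::-1],None,fx=8,fy=8,interpolation=2))
E
```

```text
t: 6.42
eef_pos: [0.6061, 0.1629, 0.0593]
orientation: [-1.738, -2.616, 0.001]
contact_force: [-0.6, -0.7, 0.7]
gripper_width: 0.0005
grip_force: 0.0
[0.60595805 0.16284044 0.05951495] [-0.36720996 -0.07993943 -0.15559689]
[([270.8, 233.9], 74), ([297.2, 235.6], 58), ([323.4, 235.0], 96), ([344.1, 238.0], 29)]
```

View pics/v6.png

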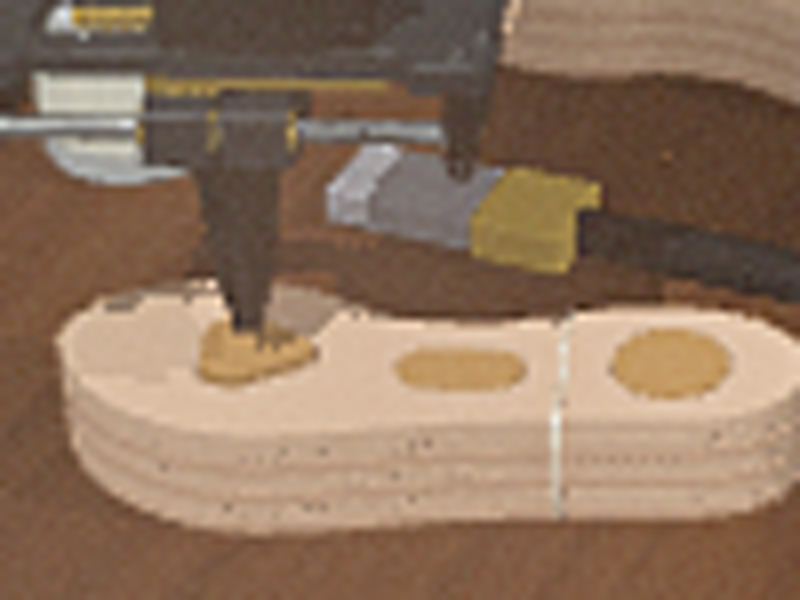

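The waist and heel plugs are both flush and rimless. The tip at crop (250,325) is over the forepart plug, so I tap it now.

```bash
python3 -m inch '[{"slide":[0,0,0.012],"roll":0,"grip":0},{"slide":[0,0,0.017],"roll":0,"grip":0},{"slide":[0,0,0.0185],"roll":0,"grip":0},{"slide":[0,0,0.02],"roll":0,"grip":0},{"slide":[0,0,0.0215],"roll":0,"grip":0},{"slide":[0,0,0.023],"roll":0,"grip":0},{"slide":[0,0,0.0245],"roll":0,"grip":0},{"slide":[0,0,0.0245],"roll":0,"grip":0}]'
python3 -m inch '[{"slide":[0,0,0.001],"roll":0,"grip":0},{"slide":[0,0,0.001],"roll":0,"grip":0}]'
python3 -m inch '[{"slide":[0,0,0.001],"roll":0,"grip":0},{"slide":[0,0,0.001],"roll":0,"grip":0}]'
```

```text
t: 7.13
eef_pos: [0.6066, 0.163, 0.0416]
orientation: [-1.738, -2.617, 0.001]
contact_force: [-4.2, -1.3, 5.8]
gripper_width: 0.0003
grip_force: 2.8
t: 7.3
eef_pos: [0.6066, 0.163, 0.0411]
orientation: [-1.738, -2.617, 0.001]
contact_force: [-4.6, -1.5, 7.5]
gripper_width: 0.0004
grip_force: 3.8
t: 7.47
eef_pos: [0.6066, 0.163, 0.0405]
orientation: [-1.738, -2.617, 0.001]
contact_force: [-6.0, -1.9, 9.7]
gripper_width: 0.0006
grip_force: 4.8
```

```bash
python3 -m inch '[{"slide":[0,0,-0.01],"roll":0,"grip":0},{"slide":[0,0,-0.04],"roll":0,"grip":0},{"slide":[0,0,-0.2],"roll":0,"grip":0},{"slide":[0,0,-0.2],"roll":0,"grip":0},{"slide":[0,0,-0.2],"roll":0,"grip":0},{"slide":[0,0,-0.2],"roll":0,"grip":0},{"slide":[0,0,-0.2],"roll":0,"grip":0},{"slide":[0,0,-0.2],"roll":0,"grip":0}]'
python3 - <<'E'
from h import *
p,d=read_camera("side")
print(sorted([(c.round(1).tolist(),int(a)) for c,a,_ in plugs("side",p) if 228<c[1]<245]))
cv2.imwrite("pics/v7.png",cv2.resize(p[165:265,230:350,::-1],None,fx=6,fy=6,interpolation=2))
E
```

```text
t: 8.13
eef_pos: [0.6067, 0.163, 0.1897]
orientation: [1.738, 2.617, -0.0]
contact_force: [-0.1, 0.8, 0.4]
gripper_width: 0.0005
grip_force: 0.0
[([270.6, 234.0], 71), ([297.0, 235.6], 60), ([323.4, 234.9], 95), ([344.3, 238.1], 33)]
```

View pics/v7.png

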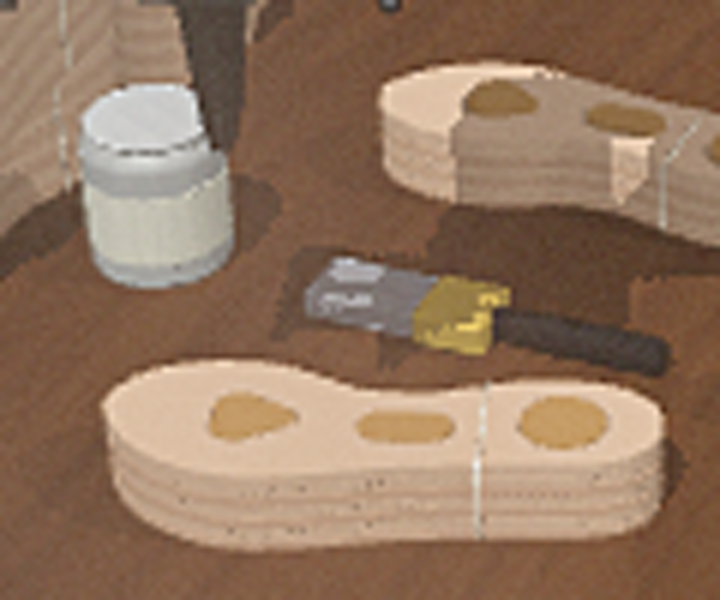

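All three plugs at (271,234), (297,236) and (323,235) are flush and rimless, the stack has not moved, and the arm is clear.

```bash
python3 -c "
from bench import order
print(order.hand_in())"
```

```text
the job is handed in; nothing more can be done
None
```

I tapped the heel, waist and forepart plugs of the top left insole flush in that order, with at most about 11 N downward; the stack did not shift, nothing else was touched, and the job was handed in about 8 s into the 48 s limit.

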